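# Measure the longer parcel on the counter's length gauge

### The arm

A 6-joint arm with a two-finger parallel gripper is mounted at the origin on the work surface. World frame = base frame: x ahead of the robot, y to its left, z up, the work surface at z = 0. Lengths are in m, angles in rad, forces in N, time in s.
With the tool pointing down it reaches from about 0.375 to 0.975 m from the base axis. Payload 3.8 kg.
Tool frame: the origin (TCP) lies midway between the tips of the shut fingers; the grasp point (between the pads) lies 19 mm behind it; z points along the fingers, y is the line along which they close (so a half turn about z gives the same grasp; the last joint's range is limited). The gripper opens to 88 mm and grips with 3 to 60 N. Pads are 18 mm wide; open, the fingers measure 123 mm over their backs; the gripper's body (75 mm by 187 mm) begins 45 mm behind the grasp point.
Start: joints at [1.192, 0.264, 1.604, -0, 1.274, -0.037], TCP at [0.226, 0.636, 0.239] pointing down, gripper open.
Joint ranges: [-2.63, 2.63], [-0.94, 2.18], [0.31, 2.57], [-1.31, 4.45], [0, 2.66], [-2.55, 2.55]. Speed limits (rad/s): [2.57, 2.57, 3.14, 3.14, 3.14, 3.14].

### API

Orientations are given as a rotation vector (axis times angle).
In Python, from cell import manip, inverse_kinematics, cams, order gives the robot as it stands. Calls block until the motion is done:
- manip.move_pose(position, orientation): joint-space move of the TCP to a pose.
- manip.move_linear(position, rate=0.15, rot=None): straight line of the TCP; rot=None keeps the orientation; rate is the mean speed in m/s.
- manip.set_joints(angles): joint-space move.
- manip.set_gripper(opening, force=None): finger opening in m; force is the grip in N (None keeps the last); returns when the fingers have stopped.
- manip.dwell(seconds).
- inverse_kinematics(position, orientation): joint angles nearest the present ones, or None.
- manip.state(): the state.
- cams.capture(name): name is "scene" or "top" or "wrist"; returns a dict with "image" (480x640x3 uint8, blue, green, red), "z_map" (480x640 float32, m along the optical axis (not along the pixel's ray), 0 where there is no reading), "intrinsics" (3x3 intrinsics, pixels), "position" and "orientation" of the camera in the world; the wrist camera has in their place "T_tool_cam" (4x4, takes a point from camera to tool coordinates, whose origin is the TCP and whose axes are the flange's). Camera axes: x right, y down, z forward; pixel columns grow to the right and rows downward; lengths in m; the calibration is good to about 2 mm. A picture is of the moment at which its call begins: read the wrist's pose just before it.
A pose or a line that the arm cannot do raises manip.IKError and nothing moves.
- order.close_job(): hands the job in; it is judged then, once.
The state is a dict: "clock": time; "joint_pos": joint angles; "joint_velocities": joint speeds; "tau": joint torques, N m; "tool_pos": TCP position; "tcp_rot": TCP orientation; "contact_force": force on the tool from outside, world axes, zero at the start; "moment": the same for the moment, N m; "gripper_width": finger opening in m; "grasp_force": force on a finger pad.
Only numpy, scipy, OpenCV 4.12 (cv2) and the standard library are available. Lean on these libraries where they do the work, as an engineer would, in place of code of your own. Each camera call takes 0.05 s, during which the arm holds its last target. There are 200 camera calls.

### The job

On the parcel-measuring board, find the longer of the two parcels and slide the jaw of its lane along until that parcel is snug between the jaw and the board's end stop, as for reading its length: no gap left at either end. Leave the other lane's jaw where it is, and let go of the jaw at the end.

Things in the scene. Friction and masses are not known exactly. Their poses are not given: they have to be found in the camera images.
- gauge: fixed aluminium board, 320 mm (its x) by 470 mm (y), 12 thick; origin: centre of underside, on the bench. Two lanes along its y, centred at x = -78 mm (near) and +78 mm (far), a low ridge between. A 50 mm high steel stop crosses the -y end, inner face at y = -200 mm. In each lane a parcel lies lengthwise, short of the stop; on its +y side waits a sliding jaw. Yaw within 15 degrees.
- near_jaw_knob (a point): near lane's jaw: centre of its upright black round knob, 30 mm across, 72 to 125 mm above the bench (point: 102). Axes as the board's. Jaw plate: steel, 100 mm wide, top 67 mm above the bench, face 30 mm from the knob axis towards the stop. Slides only along board y, moves at about 3 N, stays where left; the knob starts at board y = 100 to 180 mm.
- far_jaw_knob (a point): the same point on the knob of the identical jaw in the far lane; same sizes, heights and behaviour
- long_parcel_centre (a point): centre of the longer parcel: taped cardboard box, 180 mm long (its y, along the lane, within 2 degrees), 95 wide, 60 high, 0.4 to 0.9 kg, top 72 mm above the bench. It lies in either lane, its end 20 to 50 mm short of the stop; under 15 N slides it. The other lane's parcel looks alike but is 110 mm long.
Things that resemble listed ones, but are neither listed nor needed, are in the scene too. What is shaped like the part that bears long_parcel_centre but purple is not meant.

How it is judged:
At the end, for the whole second after the job is handed in: The longer parcel lies on the board with its end within 12 mm of the end stop, the jaw of its lane is within 12 mm of its other end, and the other lane's jaw is within 15 mm of where it started (y of long_parcel_centre in the frame of gauge below -0.098 m and z of long_parcel_centre in the frame of gauge below 0.055 m and ((x of long_parcel_centre in the frame of gauge below 0 m and y of near_jaw_knob in the frame of long_parcel_centre below 0.132 m and distance of far_jaw_knob from where it was at the start of the episode below 0.015 m) or (x of long_parcel_centre in the frame of gauge above 0 m and y of far_jaw_knob in the frame of long_parcel_centre below 0.132 m and distance of near_jaw_knob from where it was at the start of the episode below 0.015 m))); the robot touches nothing.
It also fails if it takes over 30 s, if anything falls off the work surface, if the arm or the gripper's body presses on something with over 40 N, if the wrist force passes 120 N, or if a joint passes its speed limit or range.

## Working session

There is one attempt and no reset: what is moved stays moved. The work goes in short steps, each a Python script; the robot and the scene stay as the last script left them, time stands still between calls to the robot, and variables do not carry over. Pictures are saved under pics/ and viewed, at most 10 in all, crops included, and the job is handed in when it is done.

```bash
mkdir -p pics
python3 - <<'E'
from cell import manip,cams
import cv2,numpy as np
for n in("top","scene"):
    c=cams.capture(n); cv2.imwrite(f"pics/{n}0.png",c["image"]); np.savez(f"{n}0.npz",**c)
    print(n,c["intrinsics"].tolist(),c["position"],c["orientation"])
print(manip.state())
E
```

```text
top [[582.3226489984265, 0.0, 327.5256250595934], [0.0, 582.3226489984265, 249.0133868223522], [0.0, 0.0, 1.0]] [0.44124931 0.02298922 1.05364151] [-2.16826441  2.21774419 -0.11198761]
scene [[547.4334045931723, 0.0, 318.32444258333913], [0.0, 547.4334045931723, 231.7688353879942], [0.0, 0.0, 1.0]] [1.35209767 0.05264217 0.75312874] [-1.6121457  -1.74294417  0.85196987]
{'clock': 0.1, 'joint_pos': array([ 1.19209848e+00,  2.64631328e-01,  1.60522676e+00,  9.09773269e-06,
        1.27372016e+00, -3.68831922e-02]), 'joint_velocities': array([ 0.00076603, -0.00067281, -0.00290681,  0.00061967, -0.00112984,
       -0.00150886]), 'tau': array([-2.94075226e-04, -5.03614318e+01, -3.58075976e+01,  7.31009245e-02,
        2.33131094e-02, -4.13909606e-05]), 'tool_pos': array([0.22600801, 0.63535479, 0.23754962]), 'tcp_rot': array([-5.34243936e-01, -3.09540813e+00,  3.04864505e-03]), 'contact_force': array([-0.39843489, -0.68534606,  0.84067489]), 'moment': array([-0.0231681 , -0.03503355,  0.01158915]), 'grasp_force': 0.0, 'gripper_width': 0.08824466547734494}
```

View pics/top0.png

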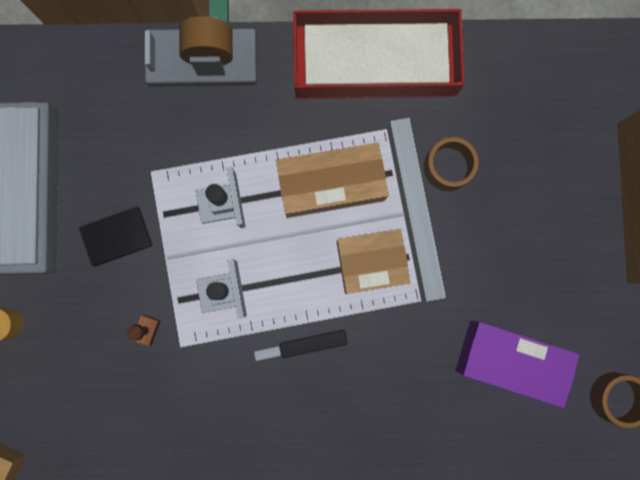

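View pics/scene0.png

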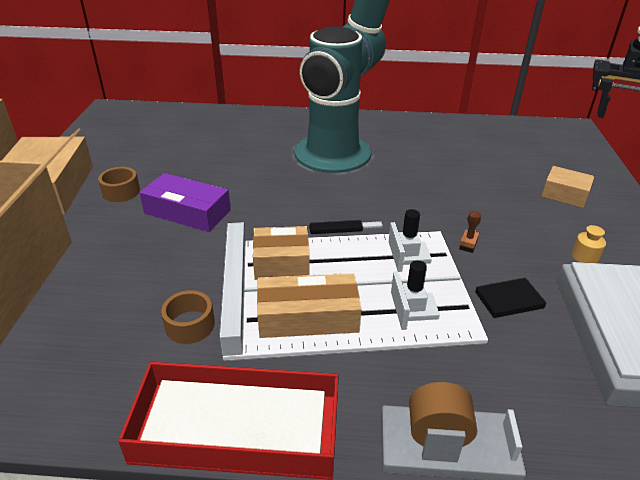

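The long parcel is in the far (upper) lane at about (332,180) in the top view. Its knob is at (216,195) and the stop is at about (417,210). The short parcel is at (373,262).

```bash
cat > h.py <<'E'
import cv2,numpy as np
from scipy.spatial.transform import Rotation as R
def load(n): return dict(np.load(n+".npz"))
def ray(c,uv,z):
    d=R.from_rotvec(c["orientation"]).as_matrix()@np.linalg.inv(c["intrinsics"])@np.array([*uv,1.])
    return c["position"]+d*(z-c["position"][2])/d[2]
def cloud(c):
    v,u=np.mgrid[:480,:640]; p=np.stack([u,v,np.ones_like(u)],-1)@np.linalg.inv(c["intrinsics"]).T*c["z_map"][...,None]
    return p@R.from_rotvec(c["orientation"]).as_matrix().T+c["position"]
E
python3 - <<'E'
from h import *
c=load("top0"); P=cloud(c); hsv=cv2.cvtColor(c["image"],cv2.COLOR_BGR2HSV); Z=P[...,2]
roi=np.zeros((480,640),bool); roi[115:350,145:450]=1
def comps(m,lo):
    n,l,s,ce=cv2.connectedComponentsWithStats(m.astype(np.uint8))
    return [(l==i) for i in range(1,n) if s[i,4]>lo]
print("knob")
for m in comps(roi&(Z>.115)&(Z<.135),40):
    v,u=np.nonzero(m); (cu,cv),r=cv2.minEnclosingCircle(np.c_[u,v].astype(np.float32)); p=P[m]
    print(m.sum(),(u.mean(),v.mean()),r,"z",np.median(p[:,2]),"cloud",np.median(p,0),"ray",ray(c,(cu,cv),.125))
print("boxes z .072")
for m in comps(roi&(abs(Z-.072)<.008)&(hsv[...,1]>60),500):
    q=cv2.minAreaRect(P[m][:,:2].astype(np.float32)); print(m.sum(),np.median(P[m][:,2]),q)
print("stop")
for m in comps(roi&(Z>.042)&(Z<.066)&(hsv[...,1]<60),800):
    q=cv2.minAreaRect(P[m][:,:2].astype(np.float32)); print(m.sum(),np.median(P[m][:,2]),q)
    print(cv2.boxPoints(q).tolist())
m=roi&(Z<.02)&(hsv[...,2]>140)&(hsv[...,1]<60)
q=cv2.minAreaRect(P[max(comps(m,800),key=np.sum)][:,:2].astype(np.float32)); print("board",q)
E
```

```text
knob
279 (np.float64(214.09677419354838), np.float64(193.1290322580645)) 9.607503890991211 z 0.1243768925119556 cloud [0.60757618 0.17968877 0.12437689] ray [0.60700425 0.17948701 0.125     ]
284 (np.float64(215.04929577464787), np.float64(291.21830985915494)) 9.486932754516602 z 0.12428197465072155 cloud [0.45052162 0.17946786 0.12428197] ray [0.45067036 0.17949423 0.125     ]
boxes z .072
5336 0.07173332631923779 ((0.6398952007293701, -0.011852212250232697), (0.09607228636741638, 0.18092110753059387), 8.694631576538086)
3126 0.07166914553823445 ((0.4961562156677246, -0.07890430092811584), (0.09288041293621063, 0.11136170476675034), 7.988762378692627)
stop
3996 0.061016503426281954 ((0.5856264233589172, -0.1583537757396698), (0.32008475065231323, 0.036641836166381836), 9.249980926513672)
[[0.42472022771835327, -0.16599667072296143], [0.43061012029647827, -0.2021620273590088], [0.7465326189994812, -0.15071088075637817], [0.7406427264213562, -0.11454552412033081]]
board ((0.5498313307762146, 0.07246677577495575), (0.3240143656730652, 0.4372212290763855), 9.301721572875977)
```

```bash
cat >> h.py <<'E'
a=np.radians(9.25); YD=np.array([-np.sin(a),np.cos(a),0]); K=np.array([.6070,.1795,.088])
E
python3 - <<'E'
from h import *
from cell import manip,inverse_kinematics
q0=manip.state()["joint_pos"]; best=None
for s in(1,-1):
    y=s*YD; z=np.array([0,0,-1.]); rv=R.from_matrix(np.c_[np.cross(y,z),y,z]).as_rotvec()
    q=inverse_kinematics(K+[0,0,.12],rv)
    if q is not None:
        print(s,np.round(q,2))
        if best is None or abs(q-q0).max()<best[0]: best=(abs(q-q0).max(),rv)
rv=best[1]
manip.move_pose(K+[0,0,.12],rv)
manip.move_linear(K,.12)
s=manip.state(); f0=s["contact_force"]; print(s["clock"],s["tool_pos"],f0)
manip.set_gripper(0.02,15)
s=manip.state(); print(s["clock"],s["gripper_width"],s["grasp_force"],s["contact_force"]-f0)
np.save("f0.npy",f0)
if .025<s["gripper_width"]<.035:
    for d in(.03,.06,.085):
        manip.move_linear(K-YD*d,.06); s=manip.state(); F=(s["contact_force"]-f0)@YD
        print(d,s["clock"],s["tool_pos"],F,s["gripper_width"])
        if F>30: break
E
```

```text
1 [ 0.25  0.21  1.73  0.    1.2  -1.48]
-1 [ 0.25  0.21  1.73 -0.    1.2   1.66]
3.3833 [0.60784637 0.1797469  0.0890458 ] [-0.10455769 -0.10256331 -0.20236256]
4.3 0.02930852717602449 14.999997597187757 [0.34191088 0.71831341 0.15726969]
0.03 4.95 [0.61204264 0.14857352 0.08794248] -1.524327458715245 0.02945551769079206
0.06 5.6 [0.61690152 0.11915671 0.08794283] -2.21312864651646 0.029422394711592494
0.085 6.1667 [0.62094101 0.09479352 0.08796031] -1.4372997793694742 0.029593502309838676
```

Run:
```python
from h import *
from cell import manip,cams
f0=np.load("f0.npy"); manip.set_gripper(0.02,35)
for d in np.arange(.091,.115,.002):
    manip.move_linear(K-YD*d,.03); s=manip.state(); F=(s["contact_force"]-f0)@YD
    print(round(d,3),round(s["clock"],2),"travel",round((K-s["tool_pos"])@YD,4),"F",round(F,1),round(s["gripper_width"],4))
    if abs(F)>22: break
c=cams.capture("top"); cv2.imwrite("pics/top1.png",c["image"]); np.savez("top1.npz",**c)
c=cams.capture("scene"); cv2.imwrite("pics/scene1.png",c["image"])
```

```text
0.091 6.73 travel 0.0902 F 2.6 0.0294
0.093 6.98 travel 0.0921 F 3.4 0.0292
0.095 7.23 travel 0.0941 F 3.9 0.0292
0.097 7.48 travel 0.096 F 4.0 0.0292
0.099 7.73 travel 0.0981 F 4.2 0.0292
0.101 7.98 travel 0.1 F 3.5 0.0287
0.103 8.23 travel 0.1021 F 3.2 0.0289
0.105 8.48 travel 0.1034 F 6.9 0.0292
0.107 8.73 travel 0.1034 F 12.6 0.0288
0.109 8.98 travel 0.1034 F 19.2 0.0293
0.111 9.23 travel 0.1035 F 25.5 0.0291
```

View pics/scene1.png

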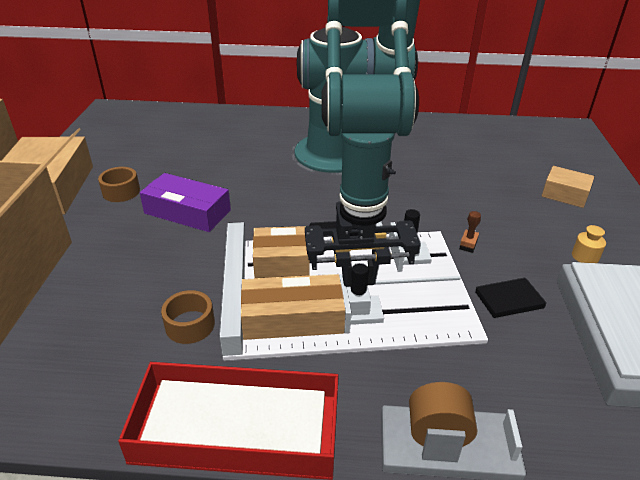

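The picture shows the parcel against the stop at about (242,305) and the jaw plate against its other end at (347,308). The travel stopped at 103.5 mm, close to the predicted 101.5. Next I unload the force, release the knob, lift and verify.

Run:
```python
from h import *
from cell import manip,cams
manip.move_linear(K-YD*.1045,.03)
manip.set_gripper(0.088)
t=K-YD*.1045
manip.move_linear(t+[0,0,.13],.12)
manip.move_pose([.30,.45,.30],manip.state()["tcp_rot"])
c=cams.capture("top"); cv2.imwrite("pics/top2.png",c["image"])
P=cloud(c); Z=P[...,2]; hsv=cv2.cvtColor(c["image"],cv2.COLOR_BGR2HSV)
roi=np.zeros((480,640),bool); roi[115:350,145:450]=1
S=np.array([.5827,-.1403])
n,l,st,_=cv2.connectedComponentsWithStats((roi&(Z>.115)&(Z<.135)).astype(np.uint8))
for i in range(1,n):
    if st[i,4]>40: p=np.median(P[l==i],0); print("knob",p,"from stop",(p[:2]-S)@YD[:2])
n,l,st,_=cv2.connectedComponentsWithStats((roi&(abs(Z-.072)<.008)&(hsv[...,1]>60)).astype(np.uint8))
for i in range(1,n):
    if st[i,4]>500: q=cv2.minAreaRect(P[l==i][:,:2].astype(np.float32)); print("box",q,"centre from stop",(np.array(q[0])-S)@YD[:2])
s=manip.state(); print(s["clock"],s["contact_force"],s["tool_pos"])
```

```text
knob [0.62423938 0.07844911 0.12444286] from stop 0.20922743164967098
knob [0.45051005 0.17950865 0.124356  ] from stop 0.3368985274477996
box ((0.6450355052947998, -0.0402609184384346), (0.09563026577234268, 0.17991353571414948), 9.43935775756836) centre from stop 0.08871824096599074
box ((0.49628132581710815, -0.07917700707912445), (0.09299272298812866, 0.11139445006847382), 8.003337860107422) centre from stop 0.07421933133043011
13.7667 [0.20123055 0.19411036 0.38441974] [0.3008317  0.4494755  0.29967105]
```

View pics/top2.png

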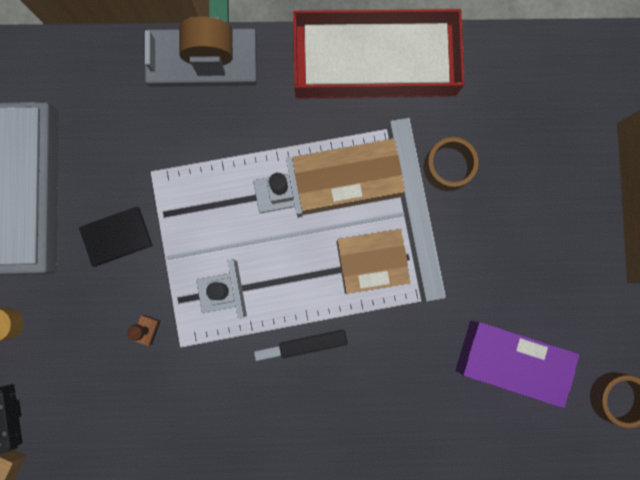

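The picture shows the parcel (292–403, 175) snug between the jaw and the stop. The other knob, at (217,291), has not moved, and the arm is clear.

```bash
python3 -c "
from cell import order
print(order.close_job())"
```

```text
the job is handed in; nothing more can be done
None
```

The job is handed in: the 180 mm parcel in the far lane sits snug between its jaw and the end stop, the near jaw has not moved, and the arm has let go and is clear, at about 14 s of the 30 s limit; no verdict came back.

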